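# Hang the rolling pin in its side-opening hooks

## Robot

A 6-joint arm with a two-finger parallel gripper is mounted at the origin on a cart in front of the work surface, level with it; the furniture and walls round the work are solid. World frame = base frame: x ahead of the robot, y to its left, z up, the work surface at z = 0. Lengths are in mm, angles in rad, forces in N, time in s.
With the tool pointing down it reaches from about 350 to 925 mm from the base axis. Payload 6.4 kg.
Tool frame: the origin (TCP) lies on the centre line of the jaws, within the pads' length; the fingertips stand 22 mm ahead of it and the grasp point (between the pads) lies 3 mm ahead of it; z points along the fingers, y is the line along which they close (so a half turn about z gives the same grasp; the last joint's range is limited). The gripper opens to 85 mm and grips with 20 to 120 N. Pads are 22 mm wide; open, the fingers measure 114 mm over their backs; the gripper's body (76 mm by 85 mm) begins 54 mm behind the grasp point. The pads swing forward as they close: fully open they stand 13 mm farther back than shut.
Start: joints at [1.05, 0.245, 1.558, -0, 1.339, -0.174], TCP at [220.926, 611.315, 253.29] pointing down, gripper open.
Joint ranges: [-3.13, 3.13], [-1.02, 2.26], [0.13, 2.54], [-0.95, 4.09], [0.21, 2.88], [-2.74, 2.74]. Speed limits (rad/s): [2.57, 2.57, 3.14, 3.14, 3.14, 3.14].

## Interface

Orientations are given as [roll, pitch, yaw] about the fixed x, y, z axes, in that order (R = Rz(yaw) Ry(pitch) Rx(roll)).
In Python, from rig import r, grab_frame, camera_info, sign_off gives the robot as it stands.
- The arm moves only by the shell command python3 -m inch 'ROWS' [FORCE]. ROWS is JSON, a list of rows, each a list of 7 numbers: the shift along the tool's x, y, z in mm, then the turn, a rotation vector about the tool's x, y, z in degrees, then the finger opening in mm, from 0 to 85.4. A call has 1 to 12 rows; each row shifts and turns the commanded pose from where the row before left it, along the tool's axes as they then stand; what a row does not reach is not made up. A row lasts 1/12 s, in which the tool goes at most 41.7 mm and 7.16 degrees, less where a joint would pass 70% of its speed; a pose out of reach is approached as far as the arm can. A call with a gripper value outside its range is refused whole. The fingers move at their own pace and stop on an object; FORCE is the grip in N (left out, the last holds). Time passes only in rows, so rows that do not move let the fingers close. It gives the time, the measured TCP pose, the force, the opening and the grip force at its end, in the units of the state.
- r.get_state(): the state, without advancing time (a new reading comes with each control period).
- grab_frame(name): name is "scene" or "top" or "wrist"; returns (picture, depth): 384x512x3 uint8, red, green, blue; 384x512 float32, mm along the optical axis (not along the pixel's ray), 0 where there is no reading.
- camera_info(name): a dict with "fov_y" (degrees; the focal length in pixels is half the picture's height over the tangent of half this angle, whatever the lens; pixels are square), "cx", "cy" (the principal point, pixels), "position" and "orientation" of the camera in the world; the wrist camera has in their place "T_tool_cam" (4x4, takes a point from camera to tool coordinates, whose origin is the TCP and whose axes are the flange's). Camera axes: x right, y up, looking along -z (the intrinsics and any distortion apply to the point x, -y, -z); pixel columns grow to the right and rows downward; lengths in mm; the calibration is good to about 2 mm. A picture is of the moment at which its call begins: read the wrist's pose just before it. camera_info takes no time and is no camera call.
- sign_off(): hands the job in; it is judged then, once.
The state is a dict: "time": time; "q": joint angles; "qd": joint speeds; "effort": joint torques, N m; "tcp_pos": TCP position; "ee_rot": TCP orientation; "wrist_force": force on the tool from outside, world axes, zero at the start; "moment": the same for the moment, N m; "opening": finger opening in mm; "finger_force": force on a finger pad.
Only numpy, scipy, OpenCV 4.12 (cv2) and the standard library are available. Lean on these libraries where they do the work, as an engineer would, in place of code of your own. Each camera call takes 0.05 s, during which the arm holds its last target. There are 200 camera calls.

## Task

Put the rolling pin away in its rack: bring it level into the open side of the two hooks, over their lips, until both necks gently touch the backs of the hooks, then lower it into the throats so that it hangs at the bottom of both. The hooks may have been clamped nearer or farther, so go in by touch and never press hard on the rack; leave the other things alone.

Things in the scene. Friction and masses are not known exactly. Their poses are not given: they have to be found in the camera images.
- rolling_pin: Small wooden rolling pin, loose, 324 mm long, 0.3 to 0.55 kg; lies on its 44 mm barrel (180 mm long), can roll. Origin: centre of the barrel on the axis, 22 mm high when lying. Its y axis runs along the pin (both ends alike, either way round will do); x and z turn as it rolls. Beyond each barrel end: a bare steel neck, then a bulb handle (26 mm thick, y = 108 to 162 mm).
- pin_neck (a point): Middle of one of the two steel necks, on the pin's axis, 99 mm from the pin's centre (pin y = +99 mm; the other neck is at -99 mm). Each neck is 14 mm thick and 18 mm long, between barrel and handle; a hook takes its middle.
- rack: Rolling-pin rack, fixed: dark board 170 (x) by 270 (y) by 20 mm with two metal tracks along x. A steel cross bar clamped on the tracks by wing nuts carries two equal C-shaped hooks of 8 mm steel rod, in the planes y = -99 and +99 mm. Origin: centre of the board's underside, z up. The hooks are open to -x: the pin goes in along +x, its axis along y. Between the hooks nothing is above 45 mm.
- hook_mid (a point): Point fixed to the rack (x = 0, y = 0, 85 mm high), midway between the hooks' round throats if the cross bar is clamped in the middle of its tracks. It may be clamped up to 36 mm nearer or farther (along the rack's x), both hooks together; that shift is not in this reading: find the hooks' backs by touch. The clamp holds and the hooks do not give way.
- hook_mouth (a point): Middle of the hooks' open mouths, bar in its middle: 25 mm in front of the throats' centres, 107.5 mm high. Below it level lips (tops 96.5 mm high, 13 to 34 mm in front of those centres), above it level rods (underside 118.5 mm; free ends turned up to 134 mm high, 41 mm in front). A neck passes with the pin's axis 103.5 to 111.5 mm high, along the rack's +x.
- hook_seat (a point): Where the pin's centre is when it hangs, bar in its middle: 83 mm high. Throats: round-bottomed, 18 mm wide. A neck meets the upright backs of the hooks when the pin's axis is 2 mm past the throats' centres, can sink while within 2 mm either way of them, and sinks 20 mm from the lips to the bottom; elsewhere it lands on the lips.
- bowl: bystander: flowered china bowl, 130 mm wide, 58 mm high, behind the work; origin under its centre
- apple: bystander: apple, 80 mm, behind the work; origin under its centre
- timer: bystander: round kitchen timer, 63 mm wide, 47 mm high, behind, between pin and rack; origin under its centre
- pepper_mill: bystander: dark wooden pepper mill, 58 mm wide, 170 mm high, behind the rack; origin under its centre
- jam_jar: bystander: glass jam jar, 72 mm wide, 102 mm high, at the back left; origin under its centre
- lemon: bystander: lemon, 78 mm long, 56 mm high, at the front right; origin under its centre
- spoon: bystander: steel spoon, 201 mm long, 14 mm high, lying beside the rack, at the right edge; origin under its centre

How it is judged:
By the outcome, as a careful person would: the job done as asked, in the order asked, and still so for the second after the job is handed in, with the robot touching nothing.
It also fails if it takes over 54 s, if anything falls off the work surface, if the arm or the gripper's body presses on something with over 40 N, if the wrist force passes 120 N, or if a joint passes its speed limit or range.

## Working session

There is one attempt and no reset: what is moved stays moved. The work goes in short steps, Python scripts to look and compute and a shell command to move; the robot and the scene stay as the last step left them, time stands still between calls to the robot, and variables do not carry over. Pictures are saved under pics/ and viewed, at most 10 in all, crops included, and the job is handed in when it is done.

```bash
ls; mkdir -p pics; python3 - <<'E'
from rig import r, grab_frame, camera_info
import cv2, numpy as np
for n in ("scene","top"):
    p,d=grab_frame(n); np.savez(f"pics/{n}0.npz",p=p,d=d)
    cv2.imwrite(f"pics/{n}0.png",cv2.resize(p[:,:,::-1],(800,600),interpolation=cv2.INTER_CUBIC))
    print(n,camera_info(n))
print(camera_info("wrist")); s=r.get_state(); print(s)
E
```

```text
pics
scene {'fov_y': 51.25200103512367, 'cx': 256.4745422643208, 'cy': 195.94493783092926, 'position': array([-163.25045471,  -48.9655463 ,  989.47983332]), 'orientation': array([ 0.65241625, -0.01398892, -1.5603017 ])}
top {'fov_y': 42.623174736035125, 'cx': 258.06914760392857, 'cy': 192.56864048242713, 'position': array([ 267.15577   ,  -52.87643582, 1559.53915938]), 'orientation': array([ 0.19171938, -0.00233659, -1.5970228 ])}
{'fov_y': 61.37963326608761, 'cx': 253.9105968206956, 'cy': 185.34910014114874, 'T_tool_cam': array([[-5.12161496e-04,  9.54081750e-01,  2.99545911e-01,
         7.66813411e+01],
       [ 9.99999226e-01,  1.48925867e-04,  1.23544884e-03,
         3.12288800e-01],
       [ 1.13410906e-03,  2.99546312e-01, -9.54081087e-01,
        -1.19902936e+02],
       [ 0.00000000e+00,  0.00000000e+00,  0.00000000e+00,
         1.00000000e+00]])}
{'time': 0.1, 'q': array([ 1.04988822e+00,  2.45737644e-01,  1.55888416e+00,  1.68084336e-05,
        1.33868737e+00, -1.74078334e-01]), 'qd': array([ 0.00041801, -0.0031122 , -0.0046252 , -0.0006228 ,  0.0002592 ,
       -0.00121092]), 'effort': array([ 8.65111315e-05, -4.30669427e+01, -3.27129972e+01, -1.45803015e-04,
        2.83363530e-03,  1.50937063e-05]), 'tcp_pos': array([220.69416832, 610.90278458, 252.29896867]), 'ee_rot': array([-3.13990491e+00, -3.13405951e-04,  2.79475874e+00]), 'wrist_force': array([ 0.97962721,  0.04422954, -0.11744405]), 'moment': array([0.03842299, 0.02428548, 0.00730216]), 'finger_force': 0.0, 'opening': 85.41528742040416}
```

View pics/scene0.png

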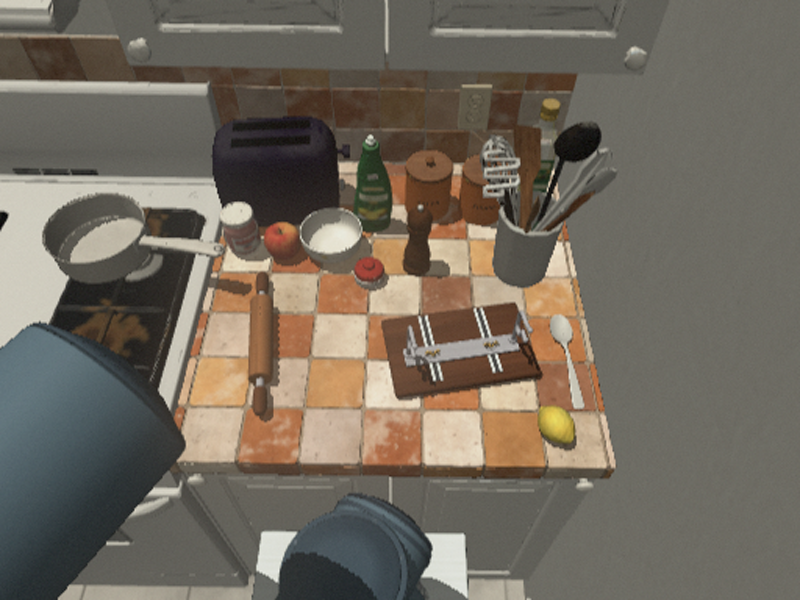

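View pics/top0.png

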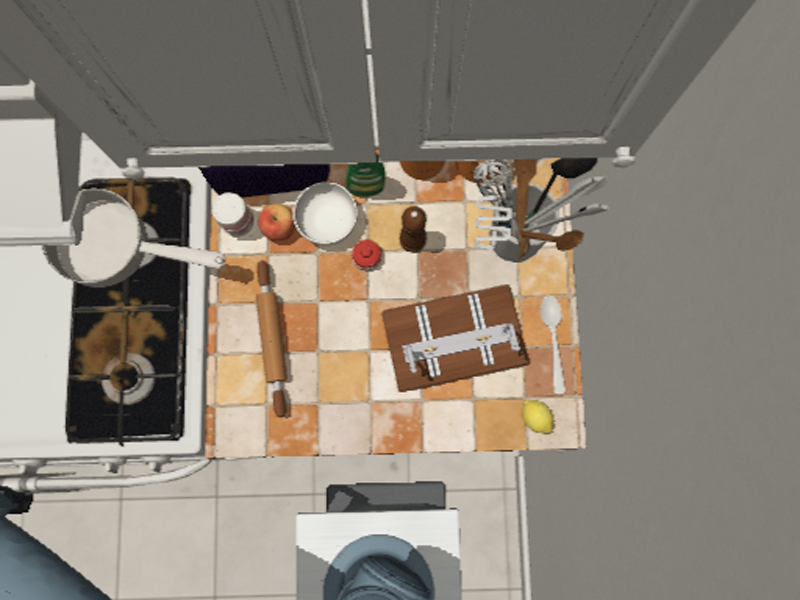

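```bash
cat > h.py <<'E'
import numpy as np, cv2
from rig import camera_info
from scipy.spatial.transform import Rotation as R
def cam(n,T_tool=None):
    c=camera_info(n); f=192/np.tan(np.radians(c['fov_y']/2))
    if n=='wrist': T=T_tool@c['T_tool_cam']
    else:
        T=np.eye(4);T[:3,:3]=R.from_euler('xyz',c['orientation']).as_matrix();T[:3,3]=c['position']
    return f,c['cx'],c['cy'],T
def toolT(s):
    T=np.eye(4);T[:3,:3]=R.from_euler('xyz',s['ee_rot']).as_matrix();T[:3,3]=s['tcp_pos'];return T
def ray(C,u,v):
    f,cx,cy,T=C; d=T[:3,:3]@np.array([(u-cx)/f,-(v-cy)/f,-1]); return T[:3,3],d
def tri(C1,p1,C2,p2):
    o1,d1=ray(C1,*p1);o2,d2=ray(C2,*p2)
    A=np.c_[d1,-d2];t=np.linalg.lstsq(A,o2-o1,rcond=None)[0]
    a,b=o1+t[0]*d1,o2+t[1]*d2; return (a+b)/2,np.linalg.norm(a-b)
def onz(C,p,z):
    o,d=ray(C,*p); return o+d*(z-o[2])/d[2]
def cloud(C,dep):
    f,cx,cy,T=C; v,u=np.mgrid[:384,:512]
    P=np.stack([(u-cx)/f*dep,-(v-cy)/f*dep,-dep],-1); return P@T[:3,:3].T+T[:3,3]
def proj(C,P):
    f,cx,cy,T=C; q=T[:3,:3].T@(np.asarray(P)-T[:3,3]); return cx-f*q[0]/q[2],cy+f*q[1]/q[2]
E
python3 - <<'E'
from h import *
S=np.load('pics/scene0.npz');Tp=np.load('pics/top0.npz')
def crop(p,x,y,w,h): return cv2.resize(p[y:y+h,x:x+w,::-1],(400,300),interpolation=cv2.INTER_CUBIC)
# regions 100x75 => 4x
a=crop(S['p'],245,185,100,75);b=crop(Tp['p'],241,178,100,75)
c=crop(S['p'],110,170,133,100);e=crop(Tp['p'],120,165,133,100)
cv2.imwrite('pics/c1.png',np.vstack([np.hstack([a,b]),np.hstack([c,e])]))
for n,D in (('scene',S),('top',Tp)):
    P=cloud(cam(n),D['d'])
    m=(D['d']>0)&(P[...,0]>250)&(P[...,0]<750)&(P[...,1]<350)&(P[...,1]>-350)
    # table
    t=m&(abs(P[...,2])<8); print(n,'table z',np.median(P[t][:,2]))
    # pin: 
    k=m&(P[...,2]>28)&(P[...,2]<60)&(P[...,1]>100)&(P[...,0]<620)
    q=P[k]; 
    if len(q): print('pin',len(q),q.min(0),q.max(0),'top z',np.percentile(q[:,2],95))
    k=m&(P[...,2]>12)&(P[...,2]<27)&(P[...,1]<60)&(P[...,0]<580)
    nl,L,st,_=cv2.connectedComponentsWithStats(k.astype(np.uint8))
    i=1+np.argmax(st[1:,4]); q=P[L==i]; print('board',len(q),np.median(q[:,2]),cv2.minAreaRect(q[:,:2].astype(np.float32)))
    k=m&(P[...,2]>100)&(P[...,2]<140)&(P[...,1]<60)&(P[...,0]<580); print('hook hi',np.round(P[k]))
E
```

```text
scene table z 0.34268977846147664
pin 925 [337.64911406 175.11346324  28.0247121 ] [619.77678594 236.67579728  49.35840648] top z 45.7893488300655
board 3667 20.964919197347854 ((490.2153625488281, -164.27793884277344), (173.95501708984375, 270.8450622558594), 10.588834762573242)
hook hi [[ 496. -262.  123.]
 [ 497. -265.  123.]
 [ 494. -260.  121.]
 [ 493. -262.  123.]
 [ 489. -263.  129.]
 [ 491. -267.  125.]
 [ 499. -259.  111.]
 [ 495. -261.  116.]
 [ 487. -261.  126.]
 [ 487. -264.  126.]
 [ 487. -266.  127.]
 [ 497. -260.  108.]
 [ 494. -261.  112.]
 [ 484. -261.  126.]
 [ 483. -263.  128.]
 [ 487. -267.  123.]
 [ 483. -269.  127.]
 [ 495. -260.  106.]
 [ 496. -263.  106.]
 [ 496. -266.  105.]
 [ 484. -264.  121.]
 [ 478. -265.  130.]
 [ 479. -268.  129.]
 [ 496. -261.  101.]
 [ 492. -262.  105.]
 [ 479. -263.  124.]
 [ 476. -265.  128.]
 [ 475. -267.  129.]
 [ 493. -260.  100.]
 [ 478. -264.  120.]
 [ 473. -265.  127.]
 [ 474. -268.  125.]
 [ 474. -270.  126.]
 [ 473. -266.  123.]
 [ 467. -266.  131.]
 [ 471. -270.  126.]
 [ 470. -265.  122.]
 [ 467. -267.  126.]
 [ 466. -269.
[... 3353 characters left out ...]
 125.]
 [ 441.  -78.  135.]
 [ 439.  -72.  129.]
 [ 439.  -75.  129.]
 [ 439.  -78.  126.]
 [ 437.  -72.  125.]
 [ 436.  -75.  129.]
 [ 436.  -78.  125.]
 [ 434.  -75.  124.]
 [ 433.  -78.  125.]
 [ 430.  -75.  127.]
 [ 431.  -78.  125.]
 [ 431.  -81.  122.]
 [ 427.  -75.  127.]
 [ 427.  -78.  130.]
 [ 428.  -81.  124.]
 [ 425.  -75.  122.]
 [ 424.  -78.  129.]
 [ 425.  -81.  125.]
 [ 422.  -75.  124.]
 [ 421.  -78.  131.]
 [ 421.  -80.  128.]
 [ 418.  -77.  129.]
 [ 418.  -80.  130.]
 [ 419.  -83.  126.]
 [ 416.  -77.  126.]
 [ 415.  -80.  133.]
 [ 415.  -83.  131.]
 [ 412.  -77.  134.]
 [ 412.  -80.  136.]
 [ 412.  -83.  131.]
 [ 410.  -77.  130.]
 [ 410.  -80.  127.]
 [ 409.  -83.  131.]]
```

View pics/c1.png

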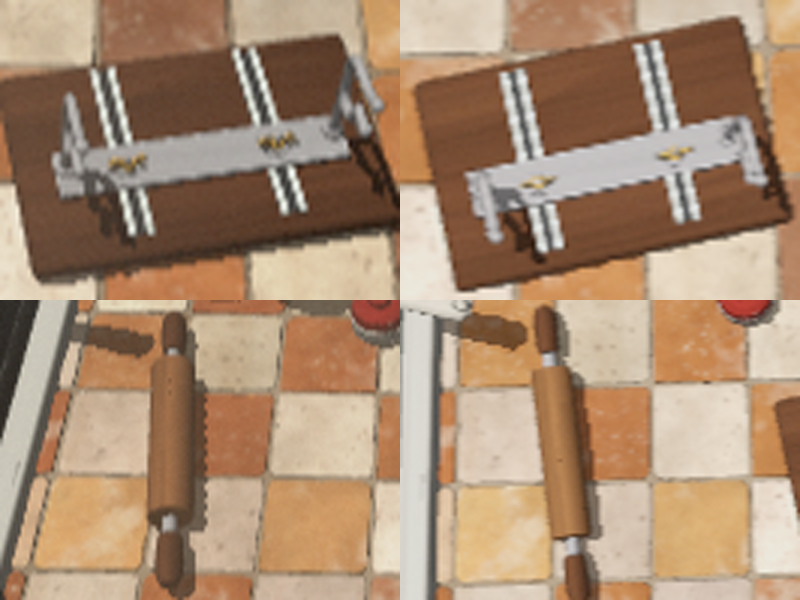

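The crops show the hooks opening toward the robot. In the scene picture the pin necks are at about (167.5,187) and (166.2,244); in the top picture they are at (168.5,184) and (177.5,246.8). The hook free ends face down-image.

```bash
python3 - <<'E'
from h import *
S=np.load('pics/scene0.npz');Tp=np.load('pics/top0.npz')
cs,ct=cam('scene'),cam('top')
a,ea=tri(cs,(167.5,187),ct,(168.5,184.0)); b,eb=tri(cs,(166.2,244.2),ct,(177.5,246.8))
print('necks',a,ea,b,eb,'mid',(a+b)/2,'len',np.linalg.norm(a-b),'yaw',np.degrees(np.arctan2(*(a-b)[1::-1])))
for n,D,C in (('scene',S,cs),('top',Tp,ct)):
    P=cloud(C,D['d']); k=(D['d']>0)&(P[...,2]>9)&(P[...,2]<60)&(P[...,1]>140)&(P[...,1]<260)&(P[...,0]>300)&(P[...,0]<650)
    q=P[k][:,:2].astype(np.float32); print(n,cv2.minAreaRect(q), 'axis', cv2.fitLine(q,cv2.DIST_HUBER,0,.01,.01).ravel())
    for p in ([(411,-79,134)],[(446,-273,134)]): pass
E
```

```text
necks [599.14748406 218.66669925  29.29746233] 1.601055709724966 [399.19168976 191.42246181  27.45368584] 2.4423107393056016 mid [499.16958691 205.04458053  28.37557409] len 201.81171339023436 yaw 7.758847172180706
scene ((493.247802734375, 205.2606201171875), (313.98748779296875, 42.466400146484375), 7.51962423324585) axis [9.9227130e-01 1.2408752e-01 4.7534164e+02 2.0087956e+02]
top ((478.93701171875, 208.39483642578125), (116.94799041748047, 339.8146667480469), 86.4242935180664) axis [9.9201894e-01 1.2608893e-01 4.9124341e+02 2.0054109e+02]
```

```bash
python3 -m inch '[[-20,-14.5,0,0,0,0,85],[-33,-24,0,0,0,0,85],[-33,-24,0,0,0,0,85],[-33,-24,0,0,0,0,85],[-33,-24,0,0,0,0,85],[-33,-24,0,0,0,0,85],[-33,-24,0,0,0,0,85],[-33,-24,0,0,0,0,85],[-33,-24,0,0,0,0,85],[-33,-24,0,0,0,0,85],[-33,-24,0,0,0,0,85],[-33,-24,0,0,0,0,85]]' 80
python3 -m inch '[[-13,-10,0,0,0,-3,85],[0,0,0,0,0,-5,85],[0,0,0,0,0,-5,85],[0,0,0,0,0,-5,85],[0,0,0,0,0,-5,85],[0,0,0,0,0,-4.4,85],[0,0,0,0,0,0,85],[0,0,0,0,0,0,85]]'
```

```text
time: 1.1
tcp_pos: [486.9, 217.3, 253.0]
ee_rot: [-3.141, -0.0, 2.795]
wrist_force: [0.8, 1.4, -0.3]
opening: 84.8
finger_force: 0.0
time: 1.77
tcp_pos: [495.1, 205.4, 252.9]
ee_rot: [-3.142, -0.001, -3.012]
wrist_force: [-0.9, 0.3, -0.0]
opening: 85.0
finger_force: 0.0
```

```bash
python3 - <<'E'
from h import *
from rig import r,grab_frame
s=r.get_state(); p,d=grab_frame('wrist'); np.savez('pics/w1.npz',p=p,d=d,T=toolT(s))
C=cam('wrist',toolT(s)); 
cv2.imwrite('pics/w1.png',cv2.resize(p[:,:,::-1],(800,600),interpolation=cv2.INTER_CUBIC))
P=cloud(C,d); k=(d>0)&(P[...,2]>9)&(P[...,2]<60)&(P[...,1]>140)&(P[...,1]<260)&(P[...,0]>300)&(P[...,0]<680)
q=P[k]; print(len(q),cv2.minAreaRect(q[:,:2].astype(np.float32)),q[:,2].max())
for X in range(380,640,20):
    w=q[abs(q[:,0]-X)<3]
    if len(w): print(X,w[:,1].min().round(1),w[:,1].max().round(1),np.percentile(w[:,2],98).round(1))
E
```

```text
8935 ((498.8305358886719, 206.54443359375), (314.3550720214844, 44.07737731933594), 7.353671073913574) 45.07315859107649
380 179.2 202.7 34.0
400 186.6 200.6 29.8
420 174.8 217.6 43.9
440 176.7 220.8 43.9
460 180.3 224.0 43.7
480 182.5 225.4 43.8
500 184.5 228.9 44.0
520 188.3 231.1 44.0
540 190.5 233.5 43.4
560 192.5 236.3 43.5
580 194.7 238.8 44.0
600 212.6 229.0 28.8
620 210.3 234.3 34.1
```

View pics/w1.png

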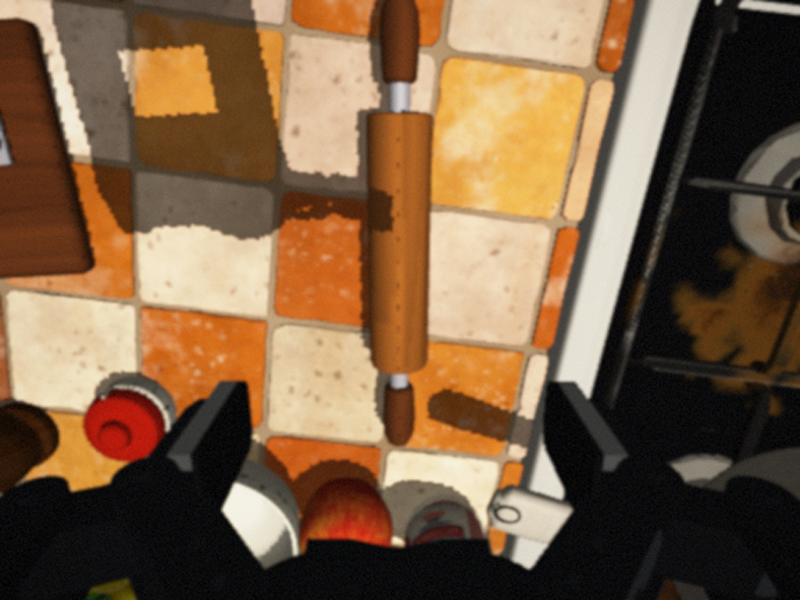

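The wrist view shows the pin running straight down the image, with necks at about (256,62) and (255.5,243) in native pixels. Both fingers straddle it with clear space. Next I'll locate the barrel ends.

```bash
python3 - <<'E'
from h import *
Z=np.load('pics/w1.npz');C=cam('wrist',Z['T']);P=cloud(C,Z['d'])
k=(Z['d']>0)&(P[...,2]>39)&(P[...,2]<50)&(P[...,1]>140)&(P[...,1]<260)&(P[...,0]>300)&(P[...,0]<680)
q=P[k]; a=np.radians(7.33); u=np.array([np.cos(a),np.sin(a)]); t=(q[:,:2]-[499,206.6])@u; n=(q[:,:2]-[499,206.6])@[-u[1],u[0]]
print('barrel along',np.percentile(t,[0,.5,99.5,100]),'across',n.min(),n.max())
k=(Z['d']>0)&(P[...,2]>24)&(P[...,2]<33)&(abs((P[...,:2]-[499,206.6])@[-u[1],u[0]])<5)&(abs((P[...,:2]-[499,206.6])@u)<115)
t=((P[k][:,:2]-[499,206.6])@u); print('neck',np.histogram(t,bins=[-115,-110,-105,-100,-95,-90,-85,85,90,95,100,105,110,115]))
# triangulate necks: top view vs wrist
for pw,pt in (((255.5,243),(168.5,184)),((256,62),(177.5,246.8))): print(tri(C,pw,cam('top'),pt))
E
```

```text
barrel along [-91.86050202 -91.75650957  85.30708396  86.93422396] across -15.045476220372475 15.347570610488365
neck (array([50, 53, 50, 60, 20,  0,  0,  0,  4, 33, 27, 45, 24]), array([-115, -110, -105, -100,  -95,  -90,  -85,   85,   90,   95,  100,
        105,  110,  115]))
(array([601.05347947, 221.05739415,  19.81811144]), np.float64(0.20326415061296402))
(array([398.82970251, 193.37726787,  16.39210016]), np.float64(4.154454793980666))
```

```bash
python3 -m inch '[[-2.1,0.8,20,0,0,0,85],[0,0,35,0,0,0,85],[0,0,40,0,0,0,85],[0,0,40,0,0,0,85],[0,0,35,0,0,0,85],[0,0,20,0,0,0,85],[0,0,12,0,0,0,85],[0,0,10,0,0,0,85],[0,0,8,0,0,0,85],[0,0,6,0,0,0,85],[0,0,0,0,0,0,85],[0,0,0,0,0,0,85]]' 
python3 -m inch '[[0,0,0,0,0,0,60],[0,0,0,0,0,0,50],[0,0,0,0,0,0,40],[0,0,0,0,0,0,30],[0,0,0,0,0,0,30],[0,0,0,0,0,0,30],[0,0,0,0,0,0,30],[0,0,0,0,0,0,30],[0,0,0,0,0,0,30],[0,0,0,0,0,0,30]]' 80
```

```text
time: 2.82
tcp_pos: [498.0, 206.6, 28.1]
ee_rot: [3.142, 0.002, -3.01]
wrist_force: [-0.2, 0.5, 0.4]
opening: 85.0
finger_force: 0.0
time: 3.65
tcp_pos: [497.9, 206.7, 28.4]
ee_rot: [3.141, 0.001, -3.01]
wrist_force: [-1.1, 0.4, 5.5]
opening: 42.2
finger_force: 80.9
```

```bash
python3 -m inch '[[0,0,-8,0,0,0,30],[0,0,-20,0,0,0,30],[0,0,-30,0,0,0,30],[0,0,-36,0,0,0,30],[0,0,-36,0,0,0,30],[0,0,-34,0,0,0,30],[0,0,-28,0,0,0,30],[0,0,-20,0,0,0,30],[0,0,-10,0,0,0,30],[0,0,0,0,0,0,30],[0,0,0,0,0,0,30]]' 
python3 -m inch '[[0,0,0,0,0,2,30],[0,0,0,0,0,5,30],[0,0,0,0,0,7,30],[0,0,0,0,0,7,30],[0,0,0,0,0,7,30],[0,0,0,0,0,7,30],[0,0,0,0,0,7,30],[0,0,0,0,0,7,30],[0,0,0,0,0,7,30],[0,0,0,0,0,7,30],[0,0,0,0,0,7,30],[0,0,0,0,0,7,30]]'
python3 -m inch '[[0,0,0,0,0,6,30],[0,0,0,0,0,5,30],[0,0,0,0,0,3.9,30],[0,0,0,0,0,2,30],[0,0,0,0,0,0,30],[0,0,0,0,0,0,30]]'
python3 - <<'E'
from rig import r
s=r.get_state();print(s['moment'],s['wrist_force'])
E
```

```text
time: 4.57
tcp_pos: [496.5, 206.3, 248.0]
ee_rot: [-3.141, -0.002, -3.01]
wrist_force: [-0.2, -0.2, -6.0]
opening: 41.6
finger_force: 82.1
time: 5.57
tcp_pos: [495.7, 206.1, 245.9]
ee_rot: [-3.136, -0.001, 1.923]
wrist_force: [0.1, -0.4, -5.6]
opening: 41.7
finger_force: 81.9
time: 6.07
tcp_pos: [496.1, 206.2, 246.8]
ee_rot: [-3.137, 0.001, 1.635]
wrist_force: [-0.2, -0.3, -6.0]
opening: 41.8
finger_force: 82.0
[ 0.01820143  0.0118221  -0.07107311] [-0.23406973 -0.2570428  -5.9967923 ]
```

```bash
python3 -m inch '[[0,0,0,0,0,-2,30],[0,0,0,0,0,-3,30],[0,0,0,0,0,-1.9,30],[-10,-5,0,0,0,0,30],[-20,-10,0,0,0,0,30],[-30,-15,0,0,0,0,30],[-35,-18,0,0,0,0,30],[-35,-18,0,0,0,0,30],[-35,-18,0,0,0,0,30],[-35,-18,0,0,0,0,30],[-35,-18,0,0,0,0,30],[-35,-18,0,0,0,0,30]]' 
python3 -m inch '[[-35,-18,0,0,0,0,30],[-30,-15,0,0,0,0,30],[-20,-10,0,0,0,0,30],[-10,-5,0,0,0,0,30],[0,0,0,0,0,0,30],[0,0,0,0,0,0,30],[0,0,0,0,0,0,30]]'
python3 - <<'E'
from h import *
from rig import r,grab_frame
s=r.get_state(); p,d=grab_frame('wrist'); np.savez('pics/w2.npz',p=p,d=d,T=toolT(s)); print(s['q'],s['moment'])
cv2.imwrite('pics/w2.png',cv2.resize(p[:,:,::-1],(800,600),interpolation=cv2.INTER_CUBIC))
for n in ('top','scene'):
    p,d=grab_frame(n); np.savez(f'pics/{n}2.npz',p=p,d=d)
E
```

```text
time: 7.07
tcp_pos: [409.3, -85.8, 248.7]
ee_rot: [-3.141, -0.0, 1.755]
wrist_force: [0.8, 0.2, -4.4]
opening: 41.9
finger_force: 82.1
time: 7.65
tcp_pos: [381.1, -185.5, 248.8]
ee_rot: [-3.141, -0.001, 1.755]
wrist_force: [0.3, 0.6, -5.5]
opening: 42.1
finger_force: 82.3
[-7.22136652e-01 -3.17273052e-01  2.11284130e+00  4.29252057e-04
  1.34705594e+00 -9.06842853e-01] [-0.04813193 -0.0162036   0.0361795 ]
```

View pics/w2.png

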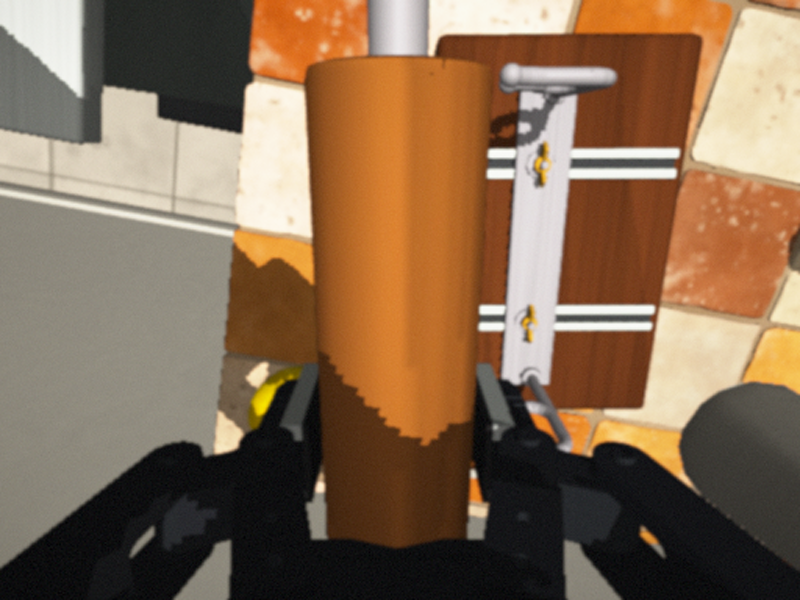

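The pin is gripped straight. The barrel's near end is at about row 38 native, the left hook is at (355,49) and the right hook at (349,266). I'll measure pin and rack in this one frame.

```bash
python3 - <<'E'
from h import *
a=np.radians(10.55);ux=np.array([np.cos(a),np.sin(a)]);uy=np.array([-ux[1],ux[0]]);O=np.array([490.2,-165.5])
W=np.load('pics/w2.npz');T=W['T']
for n,D,C in (('wrist',W,cam('wrist',T)),('top',np.load('pics/top2.npz'),cam('top')),('scene',np.load('pics/scene2.npz'),cam('scene'))):
    P=cloud(C,D['d']);ok=D['d']>0
    X=(P[...,:2]-O)@ux;Y=(P[...,:2]-O)@uy;Z=P[...,2]
    b=ok&(Z>14)&(Z<27)&(abs(X)<110)&(abs(Y)<150)&(X>-75)
    q=P[b][:,:2].astype(np.float32);print(n,'board',cv2.minAreaRect(q))
    h=ok&(Z>100)&(Z<140)&(abs(X)<80)&(abs(Y)<115)&(X>-75)
    for sg in (1,-1):
        m=h&(Y*sg>60)
        if m.sum()>5: print('  hook',sg,m.sum(),'x',np.percentile(X[m],[1,99]).round(1),'y',np.percentile(Y[m],[2,50,98]).round(1))
    # pin, tool-relative coordinates
    t=P-T[:3,3]; tx=t@T[:3,0];ty=t@T[:3,1];tz=t@T[:3,2]
    m=ok&(abs(ty)<30)&(tz<35)&(abs(tx)<200)&(tz>-30)
    if n=='wrist': m&=(tx>30)
    for lo,hi in [(x,x+6) for x in (-125,-105,-85,-60,40,50,60,70,80,86,94,105,120,140)]:
        k=m&(tx>lo)&(tx<hi)
        if k.sum()>4: print('   tx',lo,k.sum(),'ty',np.percentile(ty[k],[2,98]).round(1),'tzmin',np.percentile(tz[k],3).round(1))
    k=m&(tz<8)&(abs(ty)<12)&(abs(tx)<110);print('   barrel tx range',np.percentile(tx[k],[.5,99.5]).round(1))
E
```

```text
wrist board ((494.1660461425781, -162.35263061523438), (156.55230712890625, 267.6835021972656), 11.015300750732422)
  hook 1 911 x [-65.7 -12.2] y [ 96.7 100.3 104.4]
  hook -1 145 x [-20.1  -9.4] y [-97.3 -94.1 -92.6]
   tx 40 1728 ty [-19.5  19.4] tzmin -15.3
   tx 50 1863 ty [-19.3  19.5] tzmin -15.3
   tx 60 2042 ty [-19.4  19.3] tzmin -15.3
   tx 70 2235 ty [-19.4  19.4] tzmin -15.4
   tx 80 2429 ty [-19.3  19.6] tzmin -15.4
   tx 86 1935 ty [-19.   19.1] tzmin -15.1
   tx 94 765 ty [-6.5  6.6] tzmin -0.6
   barrel tx range [ 30.4 103. ]
top board ((495.32476806640625, -165.6601104736328), (159.47549438476562, 269.76806640625), 10.629770278930664)
  hook 1 52 x [-64.5  -8.3] y [ 94.1  98.  101.6]
  hook -1 44 x [-57.7 -10. ] y [-104.4  -99.1  -96. ]
   tx -125 18 ty [-9.  11.8] tzmin -7.9
   tx 40 33 ty [-16.4  20.6] tzmin -17.8
   tx 50 18 ty [-8.  12.2] tzmin -17.6
   tx 80 5 ty [15.3 21. ] tzmin -10.4
   tx 105 10 ty [-0.9 10.7] tzmin -7.4
   tx 120 22 ty [-10.   13.5] tzmin -9.1
   tx 140 21 ty [-9.3 12.7] tzmin -10.6
   barrel tx range [ 21.5 109.2]
scene board ((495.072509765625, -162.61216735839844), (160.47923278808594, 269.2206726074219), 10.530795097351074)
  hook 1 17 x [-63.5 -46.7] y [ 96.1 101.5 104.3]
   tx -125 27 ty [-11.5  10.1] tzmin -7.7
   tx -105 15 ty [-5.5  5. ] tzmin -3.1
   tx -85 45 ty [-20.1  11.7] tzmin -17.3
   tx -60 51 ty [-20.5  15.4] tzmin -16.8
   tx 40 46 ty [-20.4  13. ] tzmin -16.6
   tx 50 50 ty [-20.4  16.1] tzmin -17.0
   tx 60 50 ty [-20.1  13.9] tzmin -16.9
   tx 70 46 ty [-19.8  16.4] tzmin -17.7
   tx 80 53 ty [-19.9  13.6] tzmin -16.4
   tx 86 70 ty [-19.7  15.4] tzmin -15.8
   tx 94 15 ty [-6.4  6.1] tzmin -1.6
   tx 105 19 ty [-7.4  3.7] tzmin -3.4
   tx 120 28 ty [-10.5   8.2] tzmin -7.7
   tx 140 24 ty [-11.    3.6] tzmin -7.1
   barrel tx range [-108.9  108.2]
```

```bash
python3 - <<'E'
from h import *
W=np.load('pics/w2.npz');T=W['T'];C=cam('wrist',T);P=cloud(C,W['d']);ok=W['d']>0
t=(P-T[:3,3])@T[:3,:3]; tx,ty,tz=t[...,0],t[...,1],t[...,2]
for lo in np.arange(84,102,1.):
    k=ok&(tx>=lo)&(tx<lo+1)&(abs(ty)<6)&(tz<25)&(tz>-30)
    if k.sum(): print(lo,k.sum(),np.percentile(tz[k],[5,50]).round(1))
# left hook upper rod: centreline
h=ok&(P[...,2]>112)&(P[...,2]<140)&(ty>40)&(ty<130)&(tx>60)
for lo in range(40,110,6):
    k=h&(ty>=lo)&(ty<lo+6)
    if k.sum()>5: print('rod ty',lo,k.sum(),'tx',np.percentile(tx[k],[2,98]).round(1),'ztop',np.percentile(P[...,2][k],97).round(1))
S=np.load('pics/scene2.npz');Ps=cloud(cam('scene'),S['d']);ts=(Ps-T[:3,3])@T[:3,:3]
k=(S['d']>0)&(abs(ts[...,1])<16)&(ts[...,2]<14)&(ts[...,2]>-30)&(abs(ts[...,0])<200); q=ts[k][:,0]; print('pin ends scene',q.min(),q.max())
T2=np.load('pics/top2.npz');Ps=cloud(cam('top'),T2['d']);ts=(Ps-T[:3,3])@T[:3,:3]
k=(T2['d']>0)&(abs(ts[...,1])<16)&(ts[...,2]<14)&(ts[...,2]>-30)&(abs(ts[...,0])<200); q=ts[k][:,0]; print('pin ends top',q.min(),q.max())
E
```

```text
84.0 139 [-15.5 -14.2]
85.0 138 [-15.5 -14.3]
86.0 141 [-15.6 -14.3]
87.0 138 [-15.2 -14.3]
88.0 140 [-15.4 -14.2]
89.0 138 [-15.1 -14. ]
90.0 104 [-14.5 -13.1]
91.0 17 [-12.  -11.5]
92.0 17 [-1.   0.2]
93.0 117 [-0.7  1. ]
94.0 107 [-0.6  1.1]
95.0 114 [-0.5  0.8]
96.0 117 [-0.4  0.8]
97.0 110 [-0.3  0.9]
98.0 123 [-0.4  0.9]
99.0 116 [-0.6  0.9]
100.0 112 [-0.7  0.8]
101.0 120 [-0.8  0.9]
rod ty 40 22 tx [ 97.5 103. ] ztop 131.1
rod ty 46 134 tx [ 95.6 104.4] ztop 133.6
rod ty 52 89 tx [ 96.4 103.5] ztop 132.1
rod ty 58 95 tx [ 96.5 103.7] ztop 128.0
rod ty 64 98 tx [ 96.6 103.8] ztop 126.7
rod ty 70 102 tx [ 96.6 103.8] ztop 127.0
rod ty 76 102 tx [ 96.7 103.8] ztop 126.9
rod ty 82 104 tx [ 96.6 103.8] ztop 126.6
rod ty 88 92 tx [ 96.2 103.9] ztop 125.8
rod ty 94 58 tx [ 96.3 103.4] ztop 123.2
pin ends scene -156.93159385399028 162.31037974604288
pin ends top -159.99617167962305 159.45552005933152
```

Barrel end sits at tool x ≈ 91, so the pin centre is about +1 mm. The hook rod is at 100.2, right over the neck, and it runs parallel. The pin axis is 6.6 mm below the TCP. I'll lower to TCP z ≈ 114.

```bash
python3 -m inch '[[0,0,8,0,0,0,30],[0,0,18,0,0,0,30],[0,0,25,0,0,0,30],[0,0,25,0,0,0,30],[0,0,22,0,0,0,30],[0,0,16,0,0,0,30],[0,0,12,0,0,0,30],[0,0,6,0,0,0,30],[0,0,2.7,0,0,0,30],[0,0,0,0,0,0,30],[0,0,0,0,0,0,30]]' 
python3 -m inch '[[0,5,0,0,0,0,30],[0,8,0,0,0,0,30],[0,8,0,0,0,0,30],[0,8,0,0,0,0,30],[0,6,0,0,0,0,30],[0,4,0,0,0,0,30],[0,1,0,0,0,0,30],[0,0,0,0,0,0,30],[0,0,0,0,0,0,30],[0,0,0,0,0,0,30]]'
python3 - <<'E'
from h import *
from rig import r,grab_frame
s=r.get_state(); p,d=grab_frame('wrist'); np.savez('pics/w3.npz',p=p,d=d,T=toolT(s)); print(s['wrist_force'],s['moment'])
cv2.imwrite('pics/w3.png',cv2.resize(p[:,:,::-1],(800,600),interpolation=cv2.INTER_CUBIC))
T=toolT(s);C=cam('wrist',T);P=cloud(C,d);ok=d>0
t=(P-T[:3,3])@T[:3,:3]; tx,ty,tz=t[...,0],t[...,1],t[...,2]
h=ok&(P[...,2]>85)&(P[...,2]<140)&(ty>9)&(ty<110)&(tx>92)
for lo in range(0,80,5):
    k=h&(ty>=lo)&(ty<lo+5)
    if k.sum()>5: print('rod ty',lo,k.sum(),'tx',np.percentile(tx[k],[2,98]).round(1),'z',np.percentile(P[...,2][k],[3,50,97]).round(1))
k=ok&(abs(ty)<6)&(tx>60)&(tx<85)&(tz<10);print('barrel top z',np.percentile(P[...,2][k],97))
E
```

```text
time: 8.72
tcp_pos: [381.6, -186.6, 115.2]
ee_rot: [3.141, 0.001, 1.755]
wrist_force: [1.1, -0.0, -5.1]
opening: 41.7
finger_force: 82.3
time: 9.55
tcp_pos: [420.1, -179.0, 114.4]
ee_rot: [-3.141, -0.0, 1.754]
wrist_force: [-0.2, -0.0, -5.1]
opening: 41.7
finger_force: 82.3
[-0.24112937 -0.02864306 -5.14014424] [ 0.02002536  0.00853144 -0.02964504]
rod ty 5 56 tx [96.3 99.4] z [129.1 131.1 133.1]
rod ty 10 344 tx [ 96.6 102.4] z [ 90.1 128.7 132.4]
rod ty 15 481 tx [ 96.6 102.9] z [ 90.9  94.9 129. ]
rod ty 20 455 tx [ 97.3 102.3] z [ 92.4 123.4 127.3]
rod ty 25 470 tx [ 97.3 102. ] z [ 92.6 122.5 126.3]
rod ty 30 460 tx [ 97.3 101.6] z [ 88.6 122.6 126.5]
rod ty 35 297 tx [ 97.3 101.4] z [ 93.5 124.5 126.4]
rod ty 40 269 tx [ 97.3 100.8] z [121.  124.7 126.4]
rod ty 45 242 tx [ 97.3 100.7] z [120.9 124.5 126.3]
rod ty 50 257 tx [ 97.3 101.5] z [ 88.3 123.  125. ]
rod ty 55 619 tx [ 97.3 102.3] z [ 86.1 103.1 122.2]
rod ty 60 26 tx [ 97.5 102.4] z [100.5 116.  117.8]
barrel top z 130.09247193481886
```

View pics/w3.png

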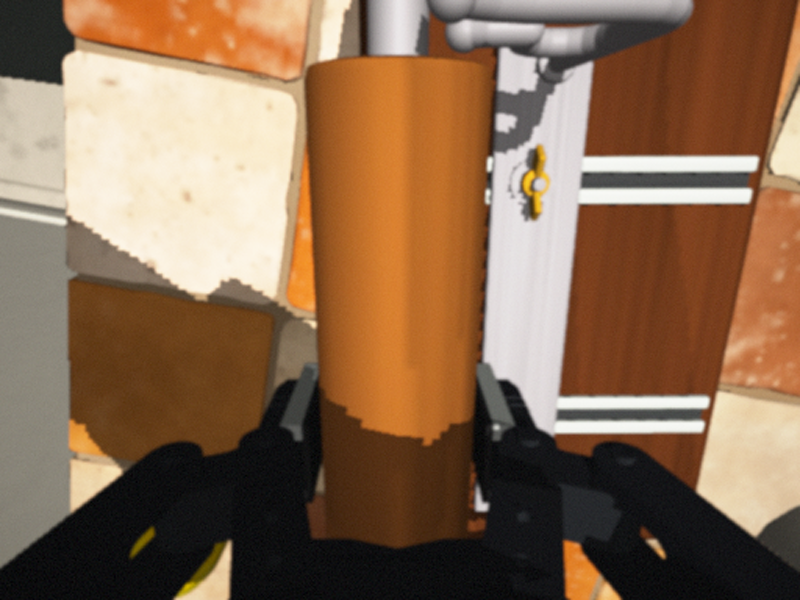

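The picture shows the left hook's mouth (rod at (445-690,10), lip at (490,35)) directly in line with the neck at (400,25). The heights fit: pin axis 108. The back should be about 46 mm ahead, so I'll advance 38 and then go by touch.

```bash
python3 -m inch '[[0,3,0,0,0,0,30],[0,5,0,0,0,0,30],[0,5,0,0,0,0,30],[0,5,0,0,0,0,30],[0,5,0,0,0,0,30],[0,5,0,0,0,0,30],[0,4,0,0,0,0,30],[0,3,0,0,0,0,30],[0,2,0,0,0,0,30],[0,1,0,0,0,0,30],[0,0,0,0,0,0,30],[0,0,0,0,0,0,30]]' 
python3 -m inch '[[0,0.5,0,0,0,0,30],[0,0.5,0,0,0,0,30],[0,0.5,0,0,0,0,30],[0,0.5,0,0,0,0,30],[0,0,0,0,0,0,30],[0,0,0,0,0,0,30]]'
python3 -c "
from rig import r
s=r.get_state();print(s['wrist_force'],s['moment'])"
```

```text
time: 10.6
tcp_pos: [457.7, -172.1, 114.5]
ee_rot: [-3.141, -0.0, 1.755]
wrist_force: [-0.5, -0.4, -4.6]
opening: 42.1
finger_force: 82.3
time: 11.1
tcp_pos: [459.8, -171.7, 114.6]
ee_rot: [-3.142, -0.0, 1.755]
wrist_force: [0.6, -0.2, -5.0]
opening: 41.6
finger_force: 82.3
[ 0.6332779  -0.24251043 -5.04751245] [ 0.05022125 -0.02150297  0.02224786]
```

```bash
python3 -m inch '[[0,0.5,0,0,0,0,30],[0,0.5,0,0,0,0,30],[0,0.5,0,0,0,0,30],[0,0.5,0,0,0,0,30],[0,0,0,0,0,0,30]]'
python3 -c "
from rig import r
s=r.get_state();print(s['wrist_force'],s['moment'])"
```

```text
time: 11.52
tcp_pos: [461.8, -171.4, 114.6]
ee_rot: [3.142, 0.0, 1.755]
wrist_force: [-0.2, 0.4, -5.2]
opening: 42.0
finger_force: 82.3
[-0.22881995  0.42961212 -5.23139441] [ 0.00394466 -0.03172449 -0.01504027]
```

```bash
python3 -m inch '[[0,0.4,0,0,0,0,30],[0,0.4,0,0,0,0,30],[0,0,0,0,0,0,30]]'
python3 -c "
from rig import r
s=r.get_state();print(s['wrist_force'],s['moment'])"
```

```text
time: 11.77
tcp_pos: [462.6, -171.2, 114.6]
ee_rot: [3.142, 0.0, 1.755]
wrist_force: [-0.1, 0.6, -5.2]
opening: 41.9
finger_force: 82.3
[-0.05642893  0.63377048 -5.1715328 ] [ 0.0661659  -0.04940496 -0.02986319]
```

```bash
for i in 1; do python3 -m inch '[[0,0.4,0,0,0,0,30],[0,0.4,0,0,0,0,30],[0,0,0,0,0,0,30]]' | grep -E 'tcp|force'; done
python3 -c "
from rig import r
s=r.get_state();print(s['moment'])"
```

```text
tcp_pos: [463.4, -171.1, 114.6]
wrist_force: [1.3, -0.6, -4.4]
finger_force: 82.3
[ 0.00839484 -0.04029486 -0.08072994]
```

```bash
python3 -m inch '[[0,0.4,0,0,0,0,30],[0,0.4,0,0,0,0,30],[0,0,0,0,0,0,30]]' | grep -E 'tcp|force'
python3 -c "
from rig import r
s=r.get_state();print(s['moment'])"
```

```text
tcp_pos: [464.2, -171.0, 114.6]
wrist_force: [-0.3, 0.5, -5.5]
finger_force: 82.3
[ 0.02398497 -0.06345327 -0.00671706]
```

```bash
python3 -m inch '[[0,0.4,0,0,0,0,30],[0,0.4,0,0,0,0,30],[0,0,0,0,0,0,30]]' | grep -E 'tcp|force'
python3 -c "
from rig import r
s=r.get_state();print(s['moment'])"
```

```text
tcp_pos: [464.9, -170.8, 114.6]
wrist_force: [0.7, -0.2, -5.2]
finger_force: 82.3
[0.00631711 0.00281728 0.00551419]
```

```bash
python3 -m inch '[[0,0.4,0,0,0,0,30],[0,0,0,0,0,0,30],[0,0,0,0,0,0,30]]' | grep -E 'tcp|force'
python3 -c "
from rig import r
s=r.get_state();print(s['moment'])"
```

```text
tcp_pos: [465.3, -170.8, 114.6]
wrist_force: [0.8, -0.2, -5.8]
finger_force: 82.3
[-0.0327438  -0.03373093  0.01312909]
```

```bash
python3 -m inch '[[0,0.4,0,0,0,0,30],[0,0.4,0,0,0,0,30],[0,0,0,0,0,0,30]]' | grep -E 'tcp|force'
python3 -c "
from rig import r
s=r.get_state();print(s['moment'])"
```

```text
tcp_pos: [466.1, -170.6, 114.6]
wrist_force: [0.0, -0.4, -4.2]
finger_force: 82.3
[-0.03774501 -0.02267128 -0.01869594]
```

```bash
python3 -m inch '[[0,0.4,0,0,0,0,30],[0,0,0,0,0,0,30],[0,0,0,0,0,0,30]]' | grep -E 'tcp|force'
python3 -c "
from rig import r
s=r.get_state();print(s['moment'])"
```

```text
tcp_pos: [466.5, -170.5, 114.6]
wrist_force: [-0.0, 0.2, -4.9]
finger_force: 82.3
[ 0.02644138 -0.02332056  0.0706699 ]
```

```bash
python3 -m inch '[[0,0.4,0,0,0,0,30],[0,0.4,0,0,0,0,30],[0,0,0,0,0,0,30]]' | grep -E 'tcp|force'
python3 -c "
from rig import r
s=r.get_state();print(s['moment'])"
```

```text
tcp_pos: [467.3, -170.4, 114.6]
wrist_force: [-0.3, -1.3, -5.1]
finger_force: 82.3
[-0.05483913 -0.06253323 -0.04820265]
```

```bash
python3 -m inch '[[0,0.4,0,0,0,0,30],[0,0,0,0,0,0,30],[0,0,0,0,0,0,30]]' | grep -E 'tcp|force'
python3 -c "
from rig import r
s=r.get_state();print(s['moment'])"
```

```text
tcp_pos: [467.6, -170.3, 114.6]
wrist_force: [0.4, 0.5, -5.1]
finger_force: 82.3
[-0.0010675   0.08904216  0.02430536]
```

```bash
python3 -m inch '[[0,0.4,0,0,0,0,30],[0,0.4,0,0,0,0,30],[0,0,0,0,0,0,30]]' | grep -E 'tcp|force'
python3 -c "
from rig import r
s=r.get_state();print(s['moment'])"
```

```text
tcp_pos: [468.0, -170.2, 114.4]
wrist_force: [-3.5, -1.2, -4.3]
finger_force: 82.3
[-0.18818946  0.46640112  0.31392711]
```

```bash
python3 - <<'E'
from h import *
from rig import r,grab_frame
s=r.get_state(); p,d=grab_frame('wrist'); T=toolT(s);np.savez('pics/w4.npz',p=p,d=d,T=T)
cv2.imwrite('pics/w4.png',cv2.resize(p[:120,200:360,::-1],(800,600),interpolation=cv2.INTER_CUBIC))
C=cam('wrist',T);P=cloud(C,d);t=(P-T[:3,3])@T[:3,:3]; tx,ty,tz=t[...,0],t[...,1],t[...,2]
h=(d>0)&(P[...,2]>85)&(P[...,2]<140)&(abs(ty)<40)&(tx>92)
for lo in range(-34,30,4):
    k=h&(ty>=lo)&(ty<lo+4)
    if k.sum()>5: print(lo,k.sum(),'tx',np.percentile(tx[k],[2,98]).round(1),'z',np.percentile(P[...,2][k],[3,50,97]).round(1))
E
```

```text
-34 388 tx [ 96.7 102.3] z [ 90.7 125.  129.5]
-30 359 tx [ 97.3 102. ] z [ 90.9 124.1 127.8]
-26 373 tx [ 97.4 102. ] z [ 92.5 123.2 127. ]
-22 360 tx [ 97.4 101.9] z [ 92.4 122.8 126.3]
-18 370 tx [ 97.4 102. ] z [ 88.9 122.7 126.2]
-14 323 tx [ 97.5 102.1] z [ 86.9 123.7 126.6]
-10 258 tx [ 93.6 100.7] z [108.4 124.1 126.4]
-6 429 tx [ 93.  100.6] z [111.4 114.6 126.3]
-2 435 tx [ 92.9 100.7] z [113.2 115.4 125.9]
2 434 tx [ 93.  100.9] z [111.  114.7 124.9]
6 364 tx [ 94.1 101.4] z [ 90.2 118.9 123.2]
10 279 tx [ 97.4 102.4] z [ 89.2 114.5 119.6]
```

View pics/w4.png

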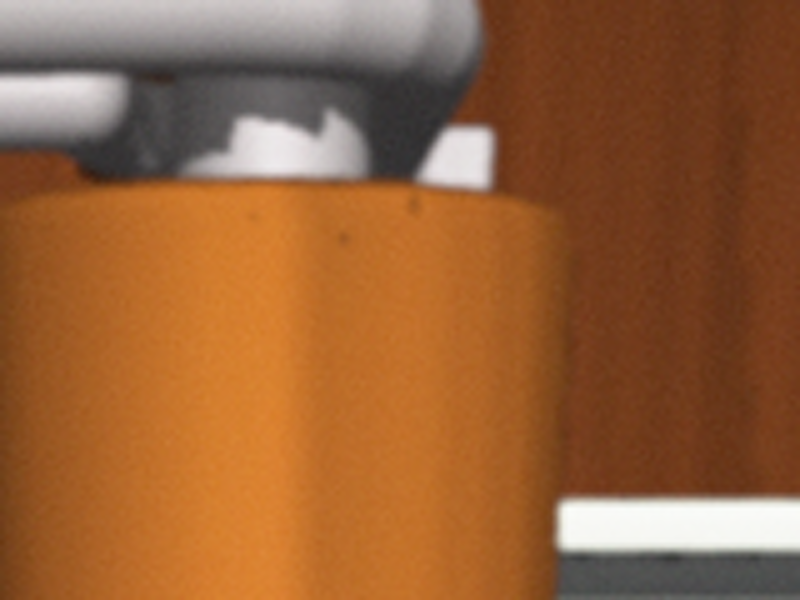

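The crop shows the left neck (275,130) under the upper rod, against the hook's back. Force −3.6 N with Mz +0.31 says only the left (+y) neck is touching. I'll swing the right side forward a little.

```bash
python3 -m inch '[[0,0.15,0,0,0,-0.1,30],[0,0.15,0,0,0,-0.1,30],[0,0,0,0,0,0,30]]' | grep -E 'tcp|rot|force'
python3 -c "
from rig import r
s=r.get_state();print(s['moment'])"
```

```text
tcp_pos: [468.2, -170.2, 114.4]
ee_rot: [-3.14, -0.0, 1.758]
wrist_force: [-4.8, -1.8, -4.3]
finger_force: 82.4
[-0.27869047  0.74609361  0.14725322]
```

```bash
python3 -m inch '[[0,0.1,0,0,0,-0.1,30],[0,0,0,0,0,0,30],[0,0,0,0,0,0,30]]' | grep -E 'tcp|rot|force'
python3 -c "
from rig import r
s=r.get_state();print(s['moment'])"
```

```text
tcp_pos: [468.2, -170.1, 114.4]
ee_rot: [-3.14, -0.001, 1.759]
wrist_force: [-4.2, -1.5, -4.3]
finger_force: 82.4
[-0.36042026  0.72824     0.06739027]
```

Both necks are touching (about 4.5 N, moment balanced). I'll back off about 2 mm to the throat centre and lower.

```bash
python3 -m inch '[[0,-0.8,0,0,0,0,30],[0,-0.8,0,0,0,0,30],[0,-0.7,0,0,0,0,30],[0,0,0,0,0,0,30],[0,0,0,0,0,0,30]]' | grep -E 'tcp|rot|force'
python3 -m inch '[[0,0,1,0,0,0,30],[0,0,2,0,0,0,30],[0,0,2,0,0,0,30],[0,0,2,0,0,0,30],[0,0,2,0,0,0,30],[0,0,2,0,0,0,30],[0,0,1,0,0,0,30],[0,0,0,0,0,0,30],[0,0,0,0,0,0,30]]' | grep -E 'tcp|rot|force'
```

```text
tcp_pos: [466.9, -170.5, 114.8]
ee_rot: [3.141, 0.0, 1.76]
wrist_force: [0.4, 0.1, -4.9]
finger_force: 82.3
tcp_pos: [466.5, -170.5, 102.5]
ee_rot: [-3.141, -0.0, 1.76]
wrist_force: [-0.6, 0.6, -5.1]
finger_force: 82.3
```

The pin is in the throat with no contact force (axis about 96). Continuing down.

```bash
python3 -m inch '[[0,0,1,0,0,0,30],[0,0,2,0,0,0,30],[0,0,2,0,0,0,30],[0,0,2,0,0,0,30],[0,0,2,0,0,0,30],[0,0,1,0,0,0,30],[0,0,0.5,0,0,0,30],[0,0,0,0,0,0,30],[0,0,0,0,0,0,30]]' | grep -E 'tcp|rot|force'
```

```text
tcp_pos: [466.6, -170.5, 92.1]
ee_rot: [3.142, 0.0, 1.76]
wrist_force: [0.4, 0.1, -4.4]
finger_force: 82.3
```

```bash
python3 -m inch '[[0,0,0.4,0,0,0,30],[0,0,0.4,0,0,0,30],[0,0,0,0,0,0,30]]' | grep -E 'tcp|rot|force'
```

```text
tcp_pos: [466.5, -170.5, 91.3]
ee_rot: [3.142, -0.0, 1.76]
wrist_force: [-0.2, 0.7, -5.2]
finger_force: 82.3
```

```bash
python3 -m inch '[[0,0,0.4,0,0,0,30],[0,0,0.4,0,0,0,30],[0,0,0,0,0,0,30]]' | grep -E 'tcp|force'
```

```text
tcp_pos: [466.5, -170.5, 90.4]
wrist_force: [-0.3, 0.6, -3.6]
finger_force: 82.3
```

```bash
python3 -m inch '[[0,0,0.4,0,0,0,30],[0,0,0,0,0,0,30],[0,0,0,0,0,0,30]]' | grep -E 'tcp|force'
```

```text
tcp_pos: [466.5, -170.5, 90.1]
wrist_force: [-0.5, -0.2, -4.6]
finger_force: 82.3
```

```bash
python3 -m inch '[[0,0,0.4,0,0,0,30],[0,0,0,0,0,0,30],[0,0,0,0,0,0,30]]' | grep -E 'tcp|force'
```

```text
tcp_pos: [466.6, -170.6, 89.8]
wrist_force: [0.7, 0.5, -4.1]
finger_force: 82.3
```

```bash
python3 -m inch '[[0,0,0.4,0,0,0,30],[0,0,0,0,0,0,30],[0,0,0,0,0,0,30]]' | grep -E 'tcp|force';python3 -c "
from rig import r
s=r.get_state();print(s['moment'])"
```

```text
tcp_pos: [466.7, -170.6, 89.6]
wrist_force: [-1.3, 0.7, -0.7]
finger_force: 82.5
[ 0.17224969  0.25419756 -0.0345435 ]
```

```bash
python3 -m inch '[[0,0,0.3,0,0,0,30],[0,0,0,0,0,0,30],[0,0,0,0,0,0,30]]' | grep -E 'tcp|force';python3 -m inch '[[0,0,0,0,0,0,42],[0,0,0,0,0,0,43],[0,0,0,0,0,0,44],[0,0,0,0,0,0,45],[0,0,0,0,0,0,47],[0,0,0,0,0,0,50],[0,0,0,0,0,0,55],[0,0,0,0,0,0,60],[0,0,0,0,0,0,65],[0,0,0,0,0,0,70],[0,0,0,0,0,0,70],[0,0,0,0,0,0,70]]' 20
python3 - <<'E'
from h import *
from rig import r,grab_frame
s=r.get_state(); p,d=grab_frame('wrist'); T=toolT(s);print(s['moment'])
cv2.imwrite('pics/w5.png',cv2.resize(p[:,:,::-1],(800,600),interpolation=cv2.INTER_CUBIC))
C=cam('wrist',T);P=cloud(C,d);t=(P-T[:3,3])@T[:3,:3]; tx,ty,tz=t[...,0],t[...,1],t[...,2]
for a,b in ((30,40),(50,60),(70,80)):
    k=(d>0)&(tx>a)&(tx<b)&(abs(ty)<26)&(P[...,2]>90)&(P[...,2]<130);print(a,np.percentile(P[...,2][k],97),np.percentile(ty[k],[2,98]))
E
```

```text
tcp_pos: [466.7, -170.6, 89.5]
wrist_force: [-3.6, 1.9, 4.2]
finger_force: 83.0
time: 18.98
tcp_pos: [466.6, -170.5, 89.0]
ee_rot: [3.142, 0.0, 1.76]
wrist_force: [0.3, 0.4, 0.0]
opening: 70.0
finger_force: 0.0
[-0.02290071 -0.0002571  -0.00669663]
30 104.62806408537949 [-19.78884602  17.9083859 ]
50 104.73606571150404 [-19.63244718  17.95047898]
70 104.72921056429566 [-19.36377741  18.07158761]
```

View pics/w5.png

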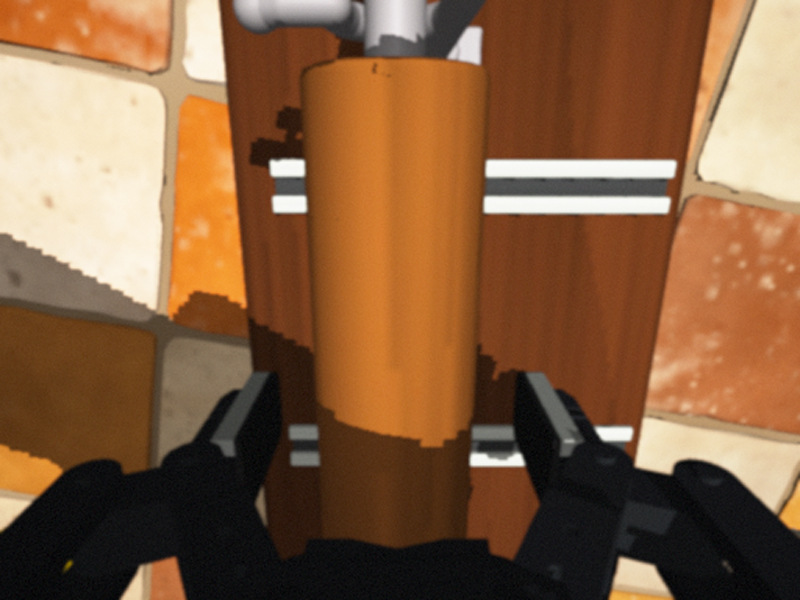

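The pin hangs level with its axis at about 82.7 mm. The neck (395,30) is inside the hook and the fingers are clear on both sides. I'll retreat straight up.

```bash
python3 -m inch '[[0,0,-4,0,0,0,75],[0,0,-8,0,0,0,75],[0,0,-15,0,0,0,75],[0,0,-22,0,0,0,75],[0,0,-28,0,0,0,75],[0,0,-28,0,0,0,75],[0,0,-22,0,0,0,75],[0,0,-15,0,0,0,75],[0,0,-8,0,0,0,75],[0,0,0,0,0,0,75],[0,0,0,0,0,0,75],[0,0,0,0,0,0,75]]'
python3 - <<'E'
from h import *
from rig import r,grab_frame
ims=[]
s=r.get_state();T=toolT(s)
for n in ('wrist','scene'):
    p,d=grab_frame(n); C=cam(n,T) ;P=cloud(C,d)
    ims.append(p)
    a=1.76-np.pi/2;u=np.array([np.cos(a),np.sin(a)]);v=np.array([-u[1],u[0]]);c=np.array([466.6,-170.5])
    x=(P[...,:2]-c)@u;y=(P[...,:2]-c)@v
    for lo in (-155,-130,-80,-60,40,60,80,125,145):
        k=(d>0)&(abs(x)<24)&(y>lo)&(y<lo+8)&(P[...,2]>60)&(P[...,2]<118)
        if k.sum()>4: print(n,lo,k.sum(),'z',np.percentile(P[...,2][k],97).round(1),'x',np.percentile(x[k],[3,97]).round(1))
sc=cv2.resize(ims[1][170:260,225:345],(400,300),interpolation=cv2.INTER_CUBIC)
cv2.imwrite('pics/f.png',np.hstack([cv2.resize(ims[0],(400,300)),sc])[:,:,::-1])
E
```

```text
time: 20.03
tcp_pos: [465.9, -170.1, 237.6]
ee_rot: [-3.14, -0.002, 1.76]
wrist_force: [0.0, -0.2, 0.4]
opening: 75.3
finger_force: 0.0
wrist -155 91 z 94.6 x [-11.3   8.3]
wrist -130 145 z 95.7 x [-11.8   8.8]
wrist -80 350 z 104.9 x [-21.4  18.5]
wrist -60 380 z 104.6 x [-21.   18.1]
wrist 40 521 z 104.8 x [-20.5  18.7]
wrist 60 570 z 104.9 x [-20.8  19.1]
wrist 80 632 z 104.8 x [-21.1  19.4]
wrist 125 403 z 95.5 x [-12.2  10.5]
scene -155 17 z 96.9 x [-11.7   6.3]
scene -130 25 z 99.7 x [-13.2   7.7]
scene -80 48 z 106.8 x [-21.5  13.8]
scene -60 47 z 106.2 x [-20.8  13.7]
scene 40 50 z 107.0 x [-20.8  13.1]
scene 60 50 z 106.1 x [-20.6  13.4]
scene 80 48 z 106.3 x [-22.1  13.4]
scene 125 27 z 97.7 x [-12.1   5.5]
scene 145 28 z 97.7 x [-12.    7.9]
```

View pics/f.png

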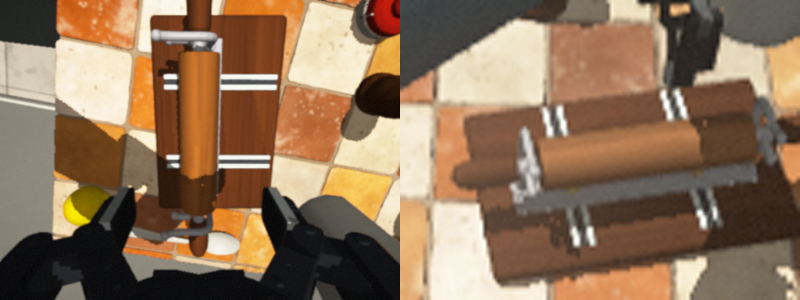

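The pin hangs level in both hooks, with barrel tops at 104.8 mm at both ends. The gripper is clear and the bystanders have not moved. Handing in.

```bash
python3 -c "
from rig import sign_off
print(sign_off())"
```

```text
the job is handed in; nothing more can be done
None
```

The rolling pin hangs level at the bottom of both hooks: both necks touched the backs at about 4.5 N, then I lowered and released it. The gripper is clear, and the job was handed in at about 20 s of the 54 s limit.

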